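# Set the telescoping prop leg under the pulled-out tray

### The job

The pulled-out organiser tray needs its prop leg set: twist the leg's winged grip anticlockwise (seen from above) to unlock it, slide the leg down until its rubber foot bears on the wooden block below with a gentle push of about 10 N (never over 20 N), then twist the grip fully back clockwise to lock it so that the foot stays pressed on the block when you let go. The block's height is not known, so feel for it, and leave the other things on the shelf and in the tray where they are.

Things in the scene. Friction and masses are not known exactly. Their poses are not given: they have to be found in the camera images.
- grip_center (a point): Centre of the winged twist grip on top of the prop leg: grey plastic bar, 46 mm long (its own x), 16 mm thick (its own y: pinch it across this, from above), 28 mm tall, so its top is 14 mm above this point; 230 to 238 mm above the shelf at the start. It turns about the vertical axis through this point, moves straight down with the leg; the frame turns with it.
- unit: Fixed organiser, top 170 mm high; origin on the shelf under the leg's vertical axis. Its own x points away from the pulled-out tray's front into the organiser. Aluminium sleeve round the leg: 44 mm across, top 150 mm above the shelf. White tray from 25 mm behind the axis, rim 140 mm high, 250 mm wide.
- grip (a joint): Twist of the grip, rad: 0 = locked (starts 0 to 0.12), grows anticlockwise seen from above, end stop 1.25. Above 0.85 the leg is free to slide; it must be back under 0.2 to be locked. A cam rubs on a brake: turning below 0.8 takes up to about 0.4 N m, above that 0.03 N m. Locked, the brake holds the leg against about 25 N. The grip stays where it is left.
- leg (a joint): How far the leg has slid down, m: 0 = fully up (starts 0 to 0.008), end stop 0.055. Grip and foot go down with it. Unlocked, the leg (about 0.13 kg) does not fall: seal friction of about 2 N exceeds its weight, so a slow push down of about 0.7 N (or a pull up of 3.3 N) moves it; the push then grows as the foot bears on the block.
- foot: Black rubber foot at the leg's lower end, 30 mm across, 18 mm tall, origin at its underside's centre, on the leg's axis, 173 mm below the grip's centre when unloaded. It yields on an inner spring, about 2 N per mm, 11 mm travel. On the axis below lies a fixed wooden block 100 x 90 mm, its top 25 to 45 mm above the shelf (differs every time, not measured).
- mug: blue ceramic mug, 80 mm wide, 92 mm tall, loose, beside the tray; origin at its underside
- tape_dispenser: steel tape dispenser, 130 x 50 x 72 mm, loose, on the other side of the tray; origin at its underside
- paperweight: glass paperweight, 66 mm wide, 41 mm tall, loose in the pulled-out tray; origin at its underside
- shoe_horn: black plastic shoe horn, 175 mm long, 8 mm high, loose in the pulled-out tray; origin at its underside
- hanger: folded aluminium hanger, 200 mm wide, 8 mm high, loose on top of the organiser (170 mm high); origin at its underside
- jar: glass jar with metal cap, 60 mm wide, 85 mm tall, loose beside the tray; origin at its underside
- clothes_brush: wooden clothes brush, 150 x 50 x 38 mm, loose beside the tray; origin at its underside

How it is judged:
By the outcome, as a careful person would: the job done as asked, in the order asked, and still so for the second after the job is handed in, with the robot touching nothing.
It also fails if it takes over 54 s, if anything falls off the work surface, if the arm or the gripper's body presses on something with over 40 N, if the wrist force passes 120 N, or if a joint passes its speed limit or range.

### The arm

A 6-joint arm with a two-finger parallel gripper is mounted at the origin on the work surface. World frame = base frame: x ahead of the robot, y to its left, z up, the work surface at z = 0. Lengths are in mm, angles in rad, forces in N, time in s.
With the tool pointing down it reaches from about 350 to 775 mm from the base axis. Payload 7.3 kg.
Tool frame: the origin (TCP) lies at the centre of the arm's flange, where the gripper is bolted on; the fingertips stand 178 mm ahead of it and the grasp point (between the pads) lies 159 mm ahead of it; z points along the fingers, y is the direction in which the jaws open and shut (so a half turn about z gives the same grasp; the last joint's range is limited). The gripper opens to 92 mm and grips with 3 to 60 N. Pads are 19 mm wide; open, the fingers measure 130 mm over their backs; the gripper's body (75 mm by 190 mm) begins 47 mm behind the grasp point.
Start: joints at [-1.318, 0.342, 1.524, -0, 1.275, -0.146], TCP at [203.884, -483.797, 404.741] pointing down, gripper open.
Joint ranges: [-2.53, 2.53], [-0.77, 2.02], [0.04, 2.7], [-1, 4.14], [0.28, 2.66], [-3.11, 3.11]. Speed limits (rad/s): [2.57, 2.57, 3.14, 3.14, 3.14, 3.14].

### API

Orientations are given as [roll, pitch, yaw] about the fixed x, y, z axes, in that order (R = Rz(yaw) Ry(pitch) Rx(roll)).
In Python, from plant import get_obs, capture, close_job gives the robot as it stands. The module is installed in compiled form; this text tells all that it offers.
- The arm moves only by the shell command python3 -m pendant 'ROWS'. ROWS is JSON, a list of rows, each a list of 3 entries, a list of its own where there are three numbers: the shift along the tool's x, y, z in m, then the turn, a rotation vector about the tool's x, y, z in rad, then the finger opening in m, from 0 to 0.0918. In form: [[[tx, ty, tz], [wx, wy, wz], fingers], ...]. A call has 1 to 10 rows; each row is the pose to reach, as a shift and turn from the pose commanded when the call began, along the tool's axes at that moment; what a row does not reach only later rows make up. A row lasts 1/12 s, in which the tool goes at most 41.7 mm and 7.16 degrees, less where a joint would pass 70% of its speed; a pose out of reach is approached as far as the arm can. A call with a gripper value outside its range is refused whole. The fingers move at their own pace and stop on an object; the grip force is fixed at half the most. Time passes only in rows, so rows that repeat a pose let the fingers close. It gives the time, the measured TCP pose, the force and the opening at its end, in the units of the state.
- get_obs(): the state, without advancing time (a new reading comes with each control period).
- capture(name): name is "scene" or "top" or "wrist"; returns a dict with "color" (400x640x3 uint8, red, green, blue), "mtx" (3x3 intrinsics, pixels), "dist" ([k1, k2, p1, p2, k3] as OpenCV has them; the pictures are not rectified), "rvec" (rotation vector, rad) and "tvec" (3), from world to camera coordinates, as OpenCV has them. Camera axes: x right, y down, z forward; pixel columns grow to the right and rows downward; lengths in mm; the calibration is good to about 2 mm. A picture is of the moment at which its call begins. There is no depth.
- close_job(): hands the job in, once; it reports no verdict.
The state is a dict: "time": time; "joint_positions": joint angles; "dq": joint speeds; "tau": joint torques, N m; "tool_pos": TCP position; "tcp_rot": TCP orientation; "contact_force": force on the tool from outside, world axes, zero at the start; "moment": the same for the moment, N m; "grip_width": finger opening in mm.
Only numpy, scipy, OpenCV 4.12 (cv2) and the standard library are available. Lean on these libraries where they do the work, as an engineer would, in place of code of your own. Each camera call takes 0.05 s, during which the arm holds its last target. There are 200 camera calls.

## Working session

There is one attempt and no reset: what is moved stays moved. The work goes in short steps, Python scripts to look and compute and a shell command to move; the robot and the scene stay as the last step left them, time stands still between calls to the robot, and variables do not carry over. Pictures are saved under pics/ and viewed, about 8 in all and at most 12, crops included, and the job is handed in when it is done.

```bash
mkdir -p pics
python3 - <<'E'
from plant import *
import cv2,numpy as np
print(get_obs())
for n in("scene","top"):
    c=capture(n);cv2.imwrite(f"pics/{n}1.png",c["color"][...,::-1])
    R=cv2.Rodrigues(np.array(c["rvec"],float))[0];print(n,-R.T@np.array(c["tvec"]).ravel())
E
```

```text
{'time': 0.0, 'joint_positions': array([-1.31798558e+00,  3.42706524e-01,  1.52505635e+00, -1.51715775e-05,
        1.27541078e+00, -1.45998985e-01]), 'dq': array([ 0.00078499,  0.00085109,  0.00080079,  0.00061037,  0.00082848,
       -0.00016434]), 'tau': array([ 8.18914286e-04, -4.31237590e+01, -2.44215095e+01,  7.18236342e-02,
        5.59822388e-02, -1.62210345e-04]), 'tool_pos': array([ 203.8496708, -483.6434767,  404.0394338]), 'tcp_rot': array([-3.14002636e+00, -2.15652410e-04,  3.98813993e-01]), 'contact_force': array([ 1.26677596, -0.00799208, -0.46468987]), 'moment': array([ 0.01082672,  0.01195801, -0.05643423]), 'grip_width': 91.88235104049477}
scene [1442.39168089 -104.16332649 1007.49875377]
top [ 353.30614644   22.30012674 1256.24315643]
```

View pics/top1.png

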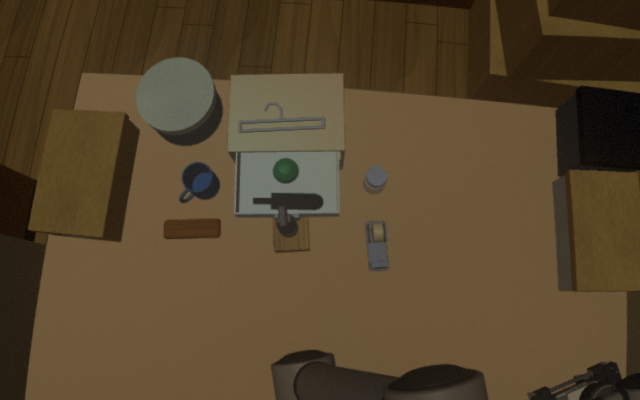

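View pics/scene1.png

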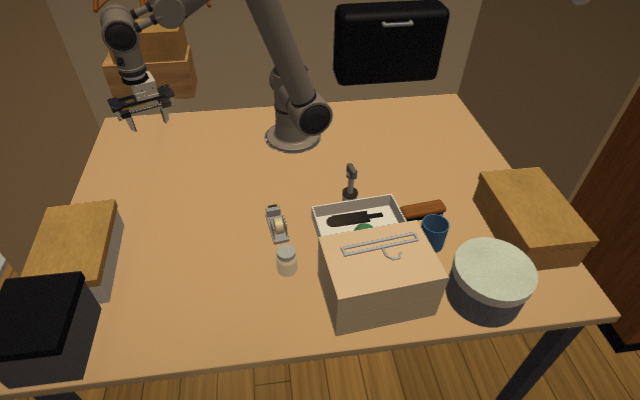

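The grip shows at about (283,214) in the top view and (351,172) in the scene view. I'll enlarge both.

```bash
cat > h.py <<'E'
from plant import *
import cv2,numpy as np
def P(c): return cv2.Rodrigues(np.array(c["rvec"],float))[0],np.array(c["tvec"],float).reshape(3),np.array(c["mtx"],float),np.array(c["dist"],float)
def ray(c,px):
    R,t,K,d=P(c);u=cv2.undistortPoints(np.array([[px]],float),K,d)[0,0]
    v=R.T@np.array([u[0],u[1],1]);return -R.T@t,v/np.linalg.norm(v)
def atz(c,px,z):
    o,v=ray(c,px);return o+v*(z-o[2])/v[2]
def proj(c,X):
    R,t,K,d=P(c);return cv2.projectPoints(np.array(X,float).reshape(-1,3),c["rvec"],c["tvec"],K,d)[0].reshape(-1,2)
def tri(cs,pxs):
    A=0;b=0
    for c,p in zip(cs,pxs):
        o,v=ray(c,p);M=np.eye(3)-np.outer(v,v);A=A+M;b=b+M@o
    return np.linalg.solve(A,b)
E
python3 - <<'E'
from h import *
import pickle
t,s=capture("top"),capture("scene")
pickle.dump((t,s),open("c.pkl","wb"))
X=tri([t,s],[(283,214),(351,172)]);print(X,proj(t,X),proj(s,X))
a=t["color"][180:260,250:330];b=s["color"][150:230,310:390]
im=np.hstack([cv2.resize(i,(400,400),interpolation=cv2.INTER_CUBIC) for i in(a,b)])
im=np.clip(im*1.6,0,255)
cv2.imwrite("pics/crop.png",im[...,::-1])
E
```

```text
[532.77723157 126.55525831 233.25740088] [[283.36149516 214.08980905]] [[351.28046083 171.97471419]][ WARN:0@1.418] global loadsave.cpp:1063 imwrite_ Unsupported depth image for selected encoder is fallbacked to CV_8U.
```

View pics/crop.png

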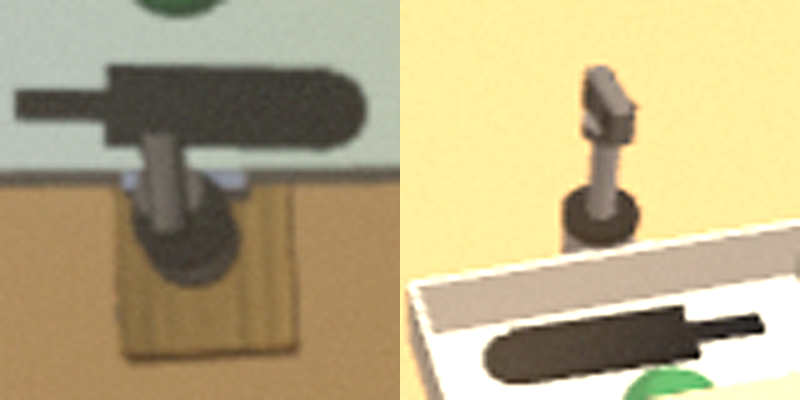

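The grip's top face runs from about (281.4,207) to (284,226) in the top view, almost perpendicular to the tray front.

Run:
```python
from h import *
import pickle
t,s=pickle.load(open("c.pkl","rb"))
a,b=atz(t,(281.4,207),248),atz(t,(284.2,226),248)
print(a,b,(a+b)/2,np.arctan2(*(a-b)[1::-1]))
# tray front edge direction
p,q=atz(t,(235,214.5),140),atz(t,(339,213.5),140);print(p,q)
# scene: top face centre (crop (608,92))
print(tri([t,s],[(282.8,216.5),(351.6,168.4)]))
for n,px,z in[("mug",(197,180),46),("jar",(376,180),85),("brushR",(220,228),38),("tapetop",(378,245),60),("pw",(286,170),120)]:print(n,atz(t,px,z))
o=get_obs();print(o["tool_pos"],o["tcp_rot"])
```

```text
[545.16492249 130.77666066 248.        ] [504.80402886 120.72614989 248.        ] [524.98447568 125.75140527 248.        ] 0.24405238934255738
[538.56544475 250.3714484  140.        ] [561.37865641   5.43539068 140.        ]
[526.25172485 127.36174114 240.97317079]
mug [636.86425559 381.1050649   46.        ]
jar [664.59036325 -81.65373795  85.        ]
brushR [517.14364023 305.83577517  38.        ]
tapetop [504.51086918 -98.98608014  60.        ]
pw [662.37056077 142.69915144 120.        ]
[ 203.84182895 -483.7294088   404.30570331] [-3.14066754e+00 -8.90132365e-05  3.98784049e-01]
```

```bash
python3 -m pendant '[[[0.04,-0.03,-0.03],[0,0,0],0.09],[[0.3,-0.25,-0.056],[0,0,0],0.09],[[0.3,-0.25,-0.056],[0,0,0],0.09],[[0.3,-0.25,-0.056],[0,0,0],0.09],[[0.3,-0.25,-0.056],[0,0,0],0.09],[[0.3,-0.25,-0.056],[0,0,0],0.09],[[0.3,-0.25,-0.056],[0,0,0],0.09],[[0.3,-0.25,-0.056],[0,0,0],0.09],[[0.3,-0.25,-0.056],[0,0,0],0.09],[[0.3,-0.25,-0.056],[0,0,0],0.09]]'
```

```text
time: 1.03
tool_pos: [384.0, -133.7, 461.3]
tcp_rot: [-3.142, -0.001, 0.401]
contact_force: [0.3, -0.4, -0.5]
grip_width: 89.8
```

```bash
python3 -m pendant '[[[0.232,-0.186,0],[0,0,0.2],0.07],[[0.232,-0.186,0],[0,0,0.2],0.07],[[0.232,-0.186,0],[0,0,0.2],0.07],[[0.232,-0.186,0],[0,0,0.2],0.07],[[0.232,-0.186,0],[0,0,0.2],0.07],[[0.232,-0.186,0],[0,0,0.2],0.07],[[0.232,-0.186,0],[0,0,0.2],0.07],[[0.232,-0.186,0],[0,0,0.2],0.07],[[0.232,-0.186,0],[0,0,0.2],0.07],[[0.232,-0.186,0],[0,0,0.2],0.07]]'
python3 - <<'E'
from h import *
c=capture("wrist");o=get_obs();print(o["tool_pos"],o["tcp_rot"],o["joint_positions"])
import pickle;pickle.dump(c,open("w.pkl","wb"))
cv2.imwrite("pics/w1.png",c["color"][...,::-1])
X=np.array([525.5,126.5,248]);print(proj(c,X),ray(c,(320,200)))
E
```

```text
time: 1.87
tool_pos: [524.9, 125.4, 460.0]
tcp_rot: [3.141, 0.001, 0.201]
contact_force: [-0.2, -0.2, -0.1]
grip_width: 70.1
[524.6332185  124.4881008  460.22891013] [3.14121258e+00 1.27659215e-03 1.99526910e-01] [ 9.09429739e-02  3.32259246e-01  1.38419773e+00 -5.21606472e-04
  1.42636358e+00  1.46228754e+00]
[[317.8760531  225.38359107]] (array([589.99406278, 138.64070177, 438.88680766]), array([-0.25222466, -0.05243773, -0.96624687]))
```

View pics/w1.png

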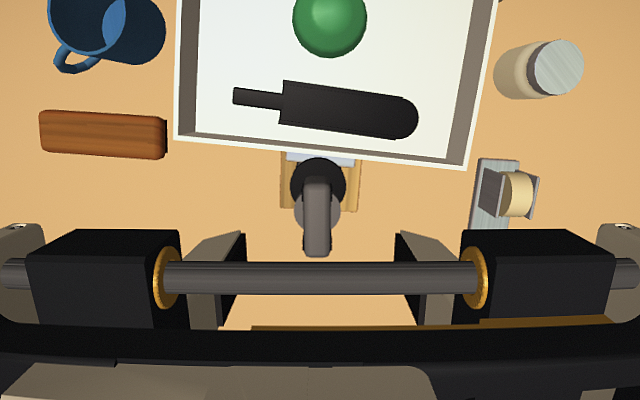

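The wrist view shows the bar's top face between x≈304 and 330 and y≈178 to 255, with the tray front edge running (178,139)–(465,168). I'll fit the pose to it.

Run:
```python
from h import *
import pickle
c=pickle.load(open("w.pkl","rb"));t,s=pickle.load(open("c.pkl","rb"))
for z in(244,248,252):
    a,b=atz(c,(317,180),z),atz(c,(317.5,250),z);print(z,a,b,(a+b)/2,np.linalg.norm(a-b),np.arctan2(*(a-b)[1::-1]), np.linalg.norm(atz(c,(304,235),z)-atz(c,(330,235),z)))
print("tri",tri([t,s,c],[(282.8,216.5),(351.6,168.4),(317.3,215)]))
p,q=atz(c,(178,139),140),atz(c,(465,168),140);print("tray",p,q,np.arctan2(*(p-q)[1::-1])-np.pi/2)
im=c["color"][160:280,260:380];cv2.imwrite("pics/w1c.png",cv2.resize(im,(600,600),interpolation=cv2.INTER_CUBIC)[...,::-1])
```

```text
244 [550.01441    131.98474554 244.        ] [509.23994403 123.44802038 244.        ] [529.62717701 127.71638296 244.        ] 41.658525556758015 0.2063834461187677 14.993429848571974
248 [550.83498176 132.12135727 248.        ] [510.89740088 123.75984613 248.        ] [530.86619132 127.9406017  248.        ] 40.80349537680925 0.20638344611876733 14.685693680521382
252 [551.65555352 132.25796901 252.        ] [512.55485774 124.07167188 252.        ] [532.10520563 128.16482044 252.        ] 39.94846519686043 0.20638344611876794 14.377957512470767
tri [527.3564705  127.41239786 240.6866662 ]
tray [539.90143187 249.18818922 140.        ] [564.33199515   6.94878583 140.        ] 0.10051310571609418
```

View pics/w1c.png

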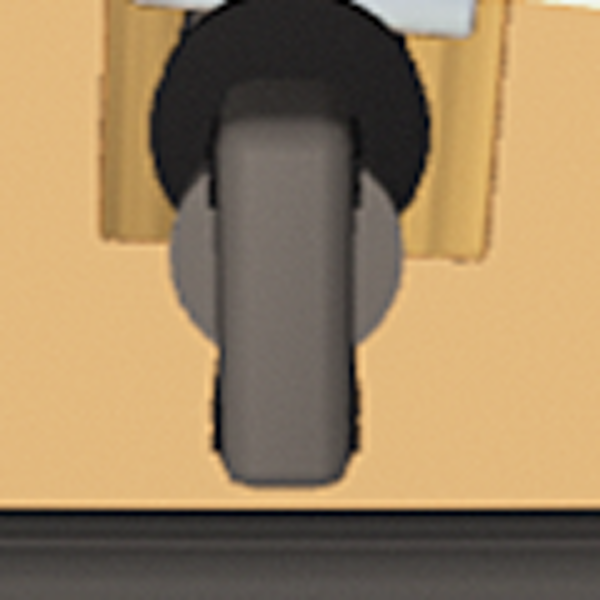

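Fit: axis at about (527.5, 127.3) with bar yaw about 0.20. I'll make a small correction, then descend with the fingers open.

```bash
python3 -m pendant '[[[0.0025,-0.0015,0.0],[0,0,0],0.06],[[0.0025,-0.0015,0.01],[0,0,0],0.06],[[0.0025,-0.0015,0.02],[0,0,0],0.06],[[0.0025,-0.0015,0.03],[0,0,0],0.06],[[0.0025,-0.0015,0.04],[0,0,0],0.06],[[0.0025,-0.0015,0.048],[0,0,0],0.06],[[0.0025,-0.0015,0.054],[0,0,0],0.06],[[0.0025,-0.0015,0.056],[0,0,0],0.06],[[0.0025,-0.0015,0.056],[0,0,0],0.06],[[0.0025,-0.0015,0.056],[0,0,0],0.06]]'
python3 - <<'E'
from h import *
c=capture("wrist");o=get_obs();print(o["tool_pos"],o["tcp_rot"],o["contact_force"],o["moment"])
s=capture("scene");import pickle;pickle.dump((c,s),open("w2.pkl","wb"))
a=c["color"][140:340,160:480];b=s["color"][110:210,290:450]
cv2.imwrite("pics/w2.png",np.vstack([cv2.resize(i,(480,300),interpolation=cv2.INTER_CUBIC) for i in(a,b)])[...,::-1])
E
```

```text
time: 2.75
tool_pos: [527.1, 126.6, 404.9]
tcp_rot: [3.141, -0.0, 0.199]
contact_force: [0.8, 0.7, -0.7]
grip_width: 59.9
[527.13176974 126.58214608 405.15144709] [ 3.14144227e+00 -1.01132905e-03  1.98814843e-01] [ 0.26654826  0.54790567 -0.14350807] [ 0.00756527 -0.01468927  0.00289253]
```

View pics/w2.png

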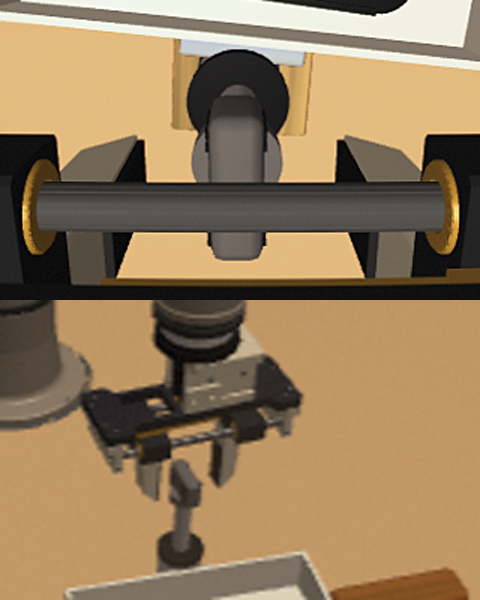

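The bar sits centred between the pads, with the fingertips alongside it. Now I'll close the fingers.

```bash
python3 -m pendant '[[[0,0,0],[0,0,0],0.025],[[0,0,0],[0,0,0],0.02],[[0,0,0],[0,0,0],0.015],[[0,0,0],[0,0,0],0.01],[[0,0,0],[0,0,0],0.0],[[0,0,0],[0,0,0],0.0],[[0,0,0],[0,0,0],0.0],[[0,0,0],[0,0,0],0.0]]'
python3 -c "
from plant import *;o=get_obs();print(o['contact_force'],o['moment'],o['grip_width'])"
```

```text
time: 3.52
tool_pos: [526.8, 127.2, 404.7]
tcp_rot: [-3.14, -0.0, 0.199]
contact_force: [-0.6, 4.1, 0.1]
grip_width: 15.7
[-0.5804447   4.13808552  0.11748448] [0.69840739 0.13508707 0.08735691] 15.716597938599604
```

```bash
python3 -m pendant '[[[0,-0.0005,0],[0,0,-0.05],0],[[0,-0.0005,0],[0,0,-0.1],0],[[0,-0.0005,0],[0,0,-0.17],0],[[0,-0.0005,0],[0,0,-0.24],0],[[0,-0.0005,0],[0,0,-0.31],0],[[0,-0.0005,0],[0,0,-0.38],0],[[0,-0.0005,0],[0,0,-0.45],0],[[0,-0.0005,0],[0,0,-0.5],0],[[0,-0.0005,0],[0,0,-0.5],0]]'
python3 -c "
from plant import *;o=get_obs();print(o['contact_force'],o['moment'],o['grip_width'])"
```

```text
time: 4.27
tool_pos: [526.7, 127.6, 404.7]
tcp_rot: [-3.14, -0.001, 0.701]
contact_force: [-1.5, 3.9, 0.4]
grip_width: 15.8
[-1.50360549  3.90730803  0.43849288] [0.69472962 0.08973842 0.14942368] 15.805170774163203
```

```bash
python3 -m pendant '[[[0,0,0],[0,0,-0.05],0],[[0,0,0],[0,0,-0.12],0],[[0,0,0],[0,0,-0.19],0],[[0,0,0],[0,0,-0.26],0],[[0,0,0],[0,0,-0.33],0],[[0,0,0],[0,0,-0.4],0],[[0,0,0],[0,0,-0.47],0],[[0,0,0],[0,0,-0.55],0],[[0,0,0],[0,0,-0.55],0]]'
python3 - <<'E'
from h import *
c=capture("wrist");o=get_obs();print(o["tool_pos"],o["tcp_rot"],o["contact_force"],o["moment"])
cv2.imwrite("pics/w3.png",c["color"][100:300,160:480,::-1])
E
```

```text
time: 5.02
tool_pos: [526.6, 127.6, 404.7]
tcp_rot: [-3.14, -0.001, 1.251]
contact_force: [-0.6, 5.8, 0.1]
grip_width: 16.0
[526.63775025 127.63601845 404.673674  ] [-3.14052201e+00 -1.10788234e-03  1.24759482e+00] [-2.0944584   4.87463409  0.28119051] [ 0.79386448  0.20494585 -0.00360541]
```

View pics/w3.png

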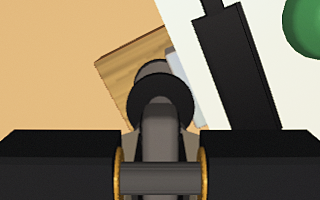

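The grip turned with the tool and the moment about z is now near 0, so it is unlocked. Next I'll slide the leg down, checking the force at each step.

```bash
python3 -m pendant '[[[0,0,0.001],[0,0,0],0],[[0,0,0.0025],[0,0,0],0],[[0,0,0.004],[0,0,0],0],[[0,0,0.0055],[0,0,0],0],[[0,0,0.007],[0,0,0],0],[[0,0,0.0085],[0,0,0],0],[[0,0,0.01],[0,0,0],0],[[0,0,0.01],[0,0,0],0]]'; python3 -m pendant '[[[0,0,0.001],[0,0,0],0],[[0,0,0.002],[0,0,0],0],[[0,0,0.003],[0,0,0],0],[[0,0,0.003],[0,0,0],0]]'
```

```text
time: 5.73
tool_pos: [526.6, 127.6, 394.3]
tcp_rot: [-3.14, -0.001, 1.246]
contact_force: [-1.9, 5.1, -1.8]
grip_width: 16.0
time: 6.07
tool_pos: [526.6, 127.7, 391.5]
tcp_rot: [-3.14, -0.001, 1.246]
contact_force: [-1.4, 5.4, -0.0]
grip_width: 15.7
```

```bash
python3 -m pendant '[[[0,0,0.001],[0,0,0],0],[[0,0,0.002],[0,0,0],0],[[0,0,0.003],[0,0,0],0],[[0,0,0.003],[0,0,0],0]]'
```

```text
time: 6.4
tool_pos: [526.5, 127.7, 389.1]
tcp_rot: [-3.141, -0.001, 1.246]
contact_force: [-2.0, 5.4, 3.5]
grip_width: 15.6
```

```bash
python3 -m pendant '[[[0,0,0.001],[0,0,0],0],[[0,0,0.002],[0,0,0],0],[[0,0,0.002],[0,0,0],0]]'
```

```text
time: 6.65
tool_pos: [526.5, 127.6, 387.6]
tcp_rot: [-3.141, -0.001, 1.246]
contact_force: [-3.7, 5.7, 6.2]
grip_width: 15.8
```

Force is rising at about 2 N/mm, which matches the foot spring, so the foot is on the block. About 2 mm more should give 10 N.

```bash
python3 -m pendant '[[[0,0,0.001],[0,0,0],0],[[0,0,0.002],[0,0,0],0],[[0,0,0.002],[0,0,0],0]]'
python3 - <<'E'
from h import *
F=[]
for i in range(3):
    c=capture("scene");o=get_obs();print(o["tool_pos"],o["contact_force"],o["moment"])
E
```

```text
time: 6.9
tool_pos: [526.5, 127.7, 386.1]
tcp_rot: [3.141, -0.002, 1.247]
contact_force: [-4.0, 4.3, 9.1]
grip_width: 15.6
[526.44076958 127.67101666 386.10314274] [-4.23017567  4.67553701  9.80661383] [0.72361262 0.80750732 0.03704654]
[526.46174594 127.62554523 386.08841469] [-4.82865595  4.16430102  9.92596822] [ 7.70854068e-01  7.49882851e-01 -3.15931125e-04]
[526.45912897 127.65888638 386.10623967] [-5.38645409  4.84169746  9.50978199] [0.77639449 0.78329754 0.04722548]
```

```bash
python3 -m pendant '[[[0,0,0.0005],[0,0,0],0],[[0,0,0.0005],[0,0,0.07],0],[[0,0,0.0005],[0,0,0.14],0],[[0,0,0.0005],[0,0,0.21],0],[[0,0,0.0005],[0,0,0.28],0],[[0,0,0.0005],[0,0,0.35],0],[[0,0,0.0005],[0,0,0.42],0],[[0,0,0.0005],[0,0,0.49],0],[[0,0,0.0005],[0,0,0.55],0],[[0,0,0.0005],[0,0,0.55],0]]'
python3 -c "
from plant import *;o=get_obs();print(o['contact_force'],o['moment'],o['grip_width'])"
```

```text
time: 7.88
tool_pos: [526.6, 127.5, 385.8]
tcp_rot: [3.142, -0.002, 0.693]
contact_force: [-4.7, 4.3, 12.2]
grip_width: 15.9
[-4.69706627  4.28441329 12.22359777] [0.54034476 0.68882441 0.03404781] 15.929753913498281
```

```bash
python3 -m pendant '[[[0,0,0],[0,0,0.07],0],[[0,0,0],[0,0,0.14],0],[[0,0,0],[0,0,0.21],0],[[0,0,0],[0,0,0.28],0],[[0,0,0],[0,0,0.35],0],[[0,0,0],[0,0,0.42],0],[[0,0,0],[0,0,0.48],0],[[0,0,0],[0,0,0.54],0],[[0,0,0],[0,0,0.54],0]]'
python3 -c "
from plant import *;o=get_obs();print(o['contact_force'],o['moment'],o['grip_width'])"
```

```text
time: 8.63
tool_pos: [526.8, 127.4, 385.7]
tcp_rot: [-3.141, -0.002, 0.153]
contact_force: [-3.3, 2.7, 8.9]
grip_width: 15.9
[-3.34981235  2.65188034  8.93559091] [0.47450915 0.56233419 0.05934743] 15.857686719467189
```

```bash
python3 -m pendant '[[[0,0,0],[0,0,0.03],0],[[0,0,0],[0,0,0.06],0]]'
python3 -c "
from plant import *;o=get_obs();print(o['contact_force'],o['moment'],o['grip_width'])"
python3 -m pendant '[[[0,0,0],[0,0,0.03],0],[[0,0,0],[0,0,0.05],0],[[0,0,0],[0,0,0.05],0]]'
python3 - <<'E'
from h import *
c=capture("wrist");o=get_obs();print(o["contact_force"],o["moment"])
t=capture("top")
a=c["color"][100:300,160:480];b=t["color"][180:260,220:348]
cv2.imwrite("pics/w4.png",np.vstack([cv2.resize(i,(480,300),interpolation=cv2.INTER_CUBIC) for i in(a,b)])[...,::-1])
E
```

```text
time: 8.8
tool_pos: [526.8, 127.4, 385.6]
tcp_rot: [-3.141, -0.002, 0.095]
contact_force: [-3.8, 3.6, 8.8]
grip_width: 15.7
[-3.78614922  3.60575613  8.78043979] [0.54069631 0.49693681 0.23014337] 15.719545155225179
time: 9.05
tool_pos: [526.8, 127.4, 385.7]
tcp_rot: [-3.141, -0.002, 0.047]
contact_force: [-3.2, 2.9, 7.7]
grip_width: 15.6
[-2.58887679  2.9871107   7.53641499] [0.61315617 0.46124522 0.72133094]
```

View pics/w4.png

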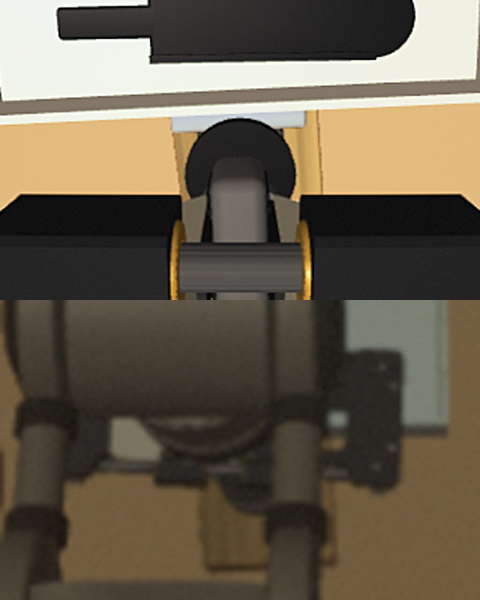

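The moment about z rose to 0.72 N m at yaw 0.05, so the grip is at its locked stop. I'll ease the twist off, open the fingers and back straight up.

```bash
python3 -m pendant '[[[0,0,0],[0,0,-0.03],0],[[0,0,0],[0,0,-0.03],0.02],[[0,0,0],[0,0,-0.03],0.03],[[0,0,0],[0,0,-0.03],0.05],[[0,0,0],[0,0,-0.03],0.06],[[0,0,0],[0,0,-0.03],0.06],[[0,0,0],[0,0,-0.03],0.06]]'; python3 -m pendant '[[[0,0,-0.005],[0,0,0],0.06],[[0,0,-0.015],[0,0,0],0.06],[[0,0,-0.03],[0,0,0],0.06],[[0,0,-0.045],[0,0,0],0.06],[[0,0,-0.06],[0,0,0],0.06],[[0,0,-0.075],[0,0,0],0.06],[[0,0,-0.075],[0,0,0],0.06],[[0,0,-0.075],[0,0,0],0.06]]'
python3 - <<'E'
from h import *
c=capture("wrist");s=capture("scene");import pickle;pickle.dump((c,s),open("f.pkl","wb"))
cv2.imwrite("pics/w5.png",np.vstack([cv2.resize(i,(480,300),interpolation=cv2.INTER_CUBIC) for i in(c["color"][100:300,160:480],s["color"][140:260,260:452])])[...,::-1])
E
```

```text
time: 9.73
tool_pos: [527.0, 126.9, 384.0]
tcp_rot: [3.141, 0.0, 0.078]
contact_force: [0.1, 0.6, 0.0]
grip_width: 48.8
time: 10.4
tool_pos: [526.8, 127.0, 460.2]
tcp_rot: [3.142, -0.002, 0.079]
contact_force: [0.6, -0.3, -0.9]
grip_width: 60.0
```

View pics/w5.png

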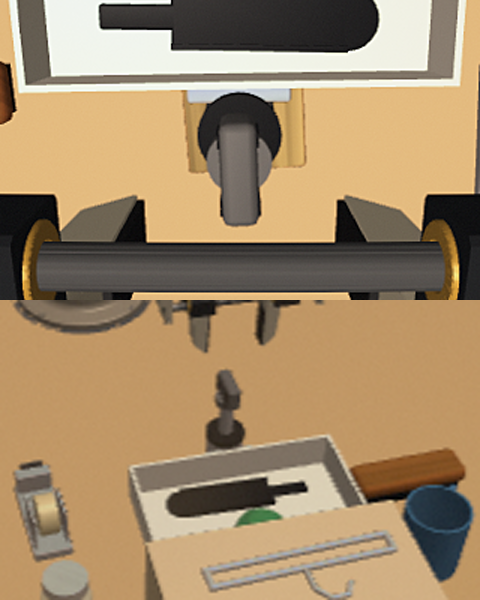

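Run:
```python
from h import *
import pickle
c,s=pickle.load(open("f.pkl","rb"));t,s0=pickle.load(open("c.pkl","rb"));w=pickle.load(open("w.pkl","rb"))
for z in(248,228): print(z,"scene",proj(s,[[527.5,127.3,z]]),"wrist",proj(c,[[527.5,127.3,z]]))
for z in(228,):
    a,b=atz(c,(318,183.3),z),atz(c,(320.7,247),z);print((a+b)/2,np.linalg.norm(a-b),np.arctan2(*(a-b)[1::-1]))
p,q=atz(c,(175,157),140),atz(c,(466,157),140);print("tray",np.arctan2(*(p-q)[1::-1])-np.pi/2)
b=[cv2.resize(i["color"][150:210,320:380],(400,400),interpolation=cv2.INTER_CUBIC) for i in(s0,s)]
cv2.imwrite("pics/cmp.png",np.hstack(b)[...,::-1])
```

```text
248 scene [[351.49732259 166.79103826]] wrist [[319.17015655 226.89580969]]
228 scene [[351.06167138 172.19675541]] wrist [[319.21610365 216.31096319]]
[527.76234303 127.21848227 228.        ] 41.05998756453141 0.1193981091419872
tray 0.07925473437330921
```

View pics/cmp.png

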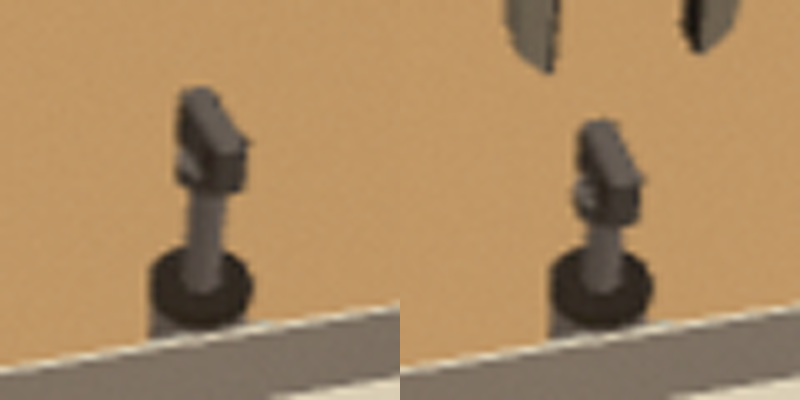

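The leg dropped about 18.5 mm by the image (19 mm by the tool) and stayed there. The grip is within about 0.04 rad of the organiser's axis, so it is locked. Handing in.

```bash
python3 -c "
from plant import *;print(get_obs()['time']);close_job()"
```

```text
10.5
the job is handed in; nothing more can be done
```

The prop leg is set and locked, and I handed the job in at 10.5 s. I can't see the verdict.

- **Unlock:** I pinched the grip across its thickness and turned it about 1.05 rad anticlockwise. It ended about 1.15 rad from the locked position, with the twisting resistance down to almost nothing.
- **Foot on the block:** The leg went down about 19 mm. The foot met the block after about 14 mm, and from there the force rose at roughly 2 N/mm, which matches the foot's spring. I stopped at about 9.7 N, then went 0.5 mm further.
- **Force peak:** The highest reading was 12.2 N, partway through locking. These are readings at the end of each move, so a brief peak in between would not show.
- **Lock:** I turned the grip clockwise until it hit its stop, where the twist moment reached about 0.72 N m. I then eased off, opened the fingers and backed straight up 75 mm.

**Last checks:**
- **Leg height:** In the before-and-after scene images the leg is about 18.5 mm lower, so it stayed down after I let go.
- **Grip angle:** The grip is about 0.04 rad from the organiser's axis, below the 0.2 limit for locked.
- **Other items:** Nothing I could see on the shelf or in the tray looked moved. I only checked this by eye.
- **Foot force:** I could not measure it after letting go. About 10 N is inferred from the push before release and the unchanged height.

There was also a 4–7 N sideways load while I held the grip, from slight off-centring; it went away when the fingers opened.

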